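# Make up the meeting kit and the desk kit

## Robot

A 6-joint arm with a two-finger parallel gripper is mounted at the origin on the work surface. World frame = base frame: x ahead of the robot, y to its left, z up, the work surface at z = 0. Lengths are in m, angles in rad, forces in N, time in s.
With the tool pointing down it reaches from about 0.325 to 0.775 m from the base axis. Payload 9.3 kg.
Tool frame: the origin (TCP) lies midway between the tips of the shut fingers; the grasp point (between the pads) lies 19 mm behind it; z points along the fingers, y is the line along which they close (so a half turn about z gives the same grasp; the last joint's range is limited). The gripper opens to 85 mm and grips with 20 to 120 N. Pads are 22 mm wide; open, the fingers measure 114 mm over their backs; the gripper's body (76 mm by 85 mm) begins 54 mm behind the grasp point. The pads swing forward as they close: fully open they stand 13 mm farther back than shut.
Start: joints at [1.097, 0.259, 0.021, 1.334, 0, 1.418], TCP at [0.173, 0.522, 0.231] pointing down, gripper open.
Joint ranges: [-3.04, 3.04], [-0.91, 1.82], [-1.04, 1.36], [-1.92, 1.95], [-1.52, 1.45], [-3.14, 3.14]. Speed limits (rad/s): [2.22, 2.22, 2.79, 3.14, 3.14, 3.14].

## Interface

Orientations are given as a rotation vector (axis times angle).
In Python, from workcell import ctrl gives the robot as it stands. The module is installed in compiled form; this text tells all that it offers.
- The arm moves only by the tool servo_tool, never from a script. Its argument "motion" is a list of rows, each an object with "slide": the shift along the tool's x, y, z in units of 25 mm (1.0 is 25 mm), a list of three; "twist": the turn, a rotation vector about the tool's x, y, z in units of 5 degrees (1.0 is 5 degrees), a list of three; "fingers": the opening, from 0 (shut) to 1 (fully open). A call has 1 to 20 rows; each row shifts and turns the commanded pose from where the row before left it, along the tool's axes as they then stand; what a row does not reach is not made up. A row lasts 1/8 s, in which the tool goes at most 62.5 mm and 10.7 degrees, less where a joint would pass 70% of its speed; a pose out of reach is approached as far as the arm can. A call is refused whole if a number of a shift passes 1 or a number of a turn 1, either way. A call with a gripper value outside its range is refused whole. The fingers move at their own pace and stop on an object; the grip force is fixed at half the most. Time passes only in rows, so rows that do not move let the fingers close. It gives the time, the measured TCP pose, the force, the opening and the grip force at its end, in the units of the state.
- ctrl.get_obs(): the state, without advancing time (a new reading comes with each control period).
- ctrl.grab_frame(name): name is "scene" or "top" or "wrist"; returns the picture (384x512x3 uint8, red, green, blue); there is no depth.
- ctrl.calibration(name): a dict with "mtx" (3x3 intrinsics, pixels), "R" (3x3) and "t" (3): a world point X has camera coordinates R X + t; the wrist camera has in their place "tool_from_camera" (4x4, takes a point from camera to tool coordinates, whose origin is the TCP and whose axes are the flange's). Camera axes: x right, y down, z forward; pixel columns grow to the right and rows downward; lengths in m; the calibration is good to about 2 mm. A picture is of the moment at which its call begins: read the wrist's pose just before it. calibration takes no time and is no camera call.
- ctrl.hand_in(): hands the job in; it is judged then, once.
The state is a dict: "t": time; "joints": joint angles; "dq": joint speeds; "joint_efforts": joint torques, N m; "ee_pos": TCP position; "tcp_rot": TCP orientation; "ft_force": force on the tool from outside, world axes, zero at the start; "torque": the same for the moment, N m; "width": finger opening in m; "grasp_force": force on a finger pad.
Only numpy, scipy, OpenCV 4.12 (cv2) and the standard library are available. Lean on these libraries where they do the work, as an engineer would, in place of code of your own. Each camera call takes 0.05 s, during which the arm holds its last target. There are 200 camera calls.

## Task

Make up two kits from the things lying on the desk mat. First complete the meeting kit in the long tray, before anything goes into the square one: the remote control in the long bay and the smaller plug charger in the short bay. Then make up the desk kit in the square tray: the mouse in the wide bay, and the larger plug charger and the roll of tape in the two square bays, one in each, whichever you like; everything lies flat on the floor of its bay, the same way up as it started, and the sticky notes, the mug and the plant stay where they are.

Things in the scene. Friction and masses are not known exactly. Their poses are not given: they have to be found in the camera images.
- remote: Remote control for the meeting-room screen: flat black bar with rows of small round buttons on top, 150 (its x) x 44 (its y) x 24 mm high, straight sides, about 0.12 kg. Origin: centre of its underside; z up.
- mouse: Computer mouse, grey, with round ends, black scroll wheel and button gap: 104 (its x, scroll wheel at +x) x 62 (its y) mm, upright sides up to about 24 mm, straight over the middle 42 mm of its length, the back rising to 38 mm; about 0.11 kg. Origin: centre of its underside; z up.
- large_charger: The larger plug-in charger: white square block 62 x 62 x 32 mm high, lying with its two steel plug blades pointing up from the middle of the top (blades 15 mm tall, 15 mm apart over all); about 0.18 kg. Origin: centre of its underside; z up. x and y square to its sides.
- small_charger: The smaller plug-in charger: same make, white square block 36 x 36 x 32 mm high, two steel plug blades pointing up from the middle of the top (15 mm tall, 15 mm apart over all); about 0.06 kg. Origin: centre of its underside; z up. x and y square to its sides.
- tape_roll: Roll of brown parcel tape lying flat: ring of 56 mm outside and 36 mm inside diameter, 24 mm high, about 0.06 kg. Origin: centre of its underside; z up.
- long_tray: Long shallow wooden tray, fixed to the desk, 262 (its x) x 96 (its y) mm; floor 4 mm thick, walls and divider 4 mm thick with their tops 12 mm above the desk. One divider across it makes a long bay (inside 170 x 88 mm, centre at x = -42 mm, y = 0) and a short bay (inside 80 x 88 mm, centre at x = +87 mm, y = 0). Origin: centre of its underside, on the desk; z up.
- square_tray: Square shallow wooden tray, fixed to the desk, 180 x 180 mm; floor 4 mm thick, walls and dividers 4 mm thick with their tops 12 mm above the desk. Its +x half is one wide bay (inside 84 mm along x, 172 mm along y, centre at x = +44 mm, y = 0); its -x half is two square bays (inside 84 x 84 mm, centres at x = -44 mm, y = +44 mm and y = -44 mm). Origin: centre of its underside, on the desk; z up.
- note_block: Bystander among the stock: pad of pale sticky notes, 70 x 70 x 21 mm, loose. Origin: centre of its underside; z up.
- mug: Bystander: white coffee mug, rim radius 40 mm, 90 mm high, loose, its handle at its +y. Origin: centre of its underside; z up.
- plant: Bystander: small succulent in a terracotta pot, 84 mm across, about 92 mm high, loose. Origin: centre of its underside; z up.
There are look-alikes about, which are no part of the job. What is shaped like the large_charger but blue or pink is not meant.

How it is judged:
On the way, in this order (a step that is already met when the one before it is completed fails the run):
1. the meeting kit is complete (remote flat in the long bay, smaller charger flat in the short bay of the long tray) while mouse, larger charger and tape are not yet in the square tray (x of remote in the frame of long_tray between -0.06 and -0.024 m and y of remote in the frame of long_tray between -0.035 and 0.035 m and z of remote in the frame of long_tray between 0.002 and 0.007 m and angle between each of remote, small_charger's own z axis and vertical below 0.1 rad and x of small_charger in the frame of long_tray between 0.055 and 0.119 m and y of small_charger in the frame of long_tray between -0.035 and 0.035 m and z of small_charger in the frame of long_tray between 0.002 and 0.007 m and horizontal distance between each of mouse, large_charger, tape_roll and square_tray above 0.1 m), for 0.2 s.
2. the desk kit is complete too: mouse flat in the wide bay, larger charger and tape roll flat in a square bay each (x of remote in the frame of long_tray between -0.06 and -0.024 m and y of remote in the frame of long_tray between -0.035 and 0.035 m and z of remote in the frame of long_tray between 0.002 and 0.007 m and angle between each of remote, small_charger, mouse's own z axis and vertical below 0.1 rad and x of small_charger in the frame of long_tray between 0.055 and 0.119 m and y of small_charger in the frame of long_tray between -0.035 and 0.035 m and z of small_charger in the frame of long_tray between 0.002 and 0.007 m and x of mouse in the frame of square_tray between 0.024 and 0.064 m and y of mouse in the frame of square_tray between -0.045 and 0.045 m and z of mouse in the frame of square_tray between 0.002 and 0.007 m and ((x of large_charger in the frame of square_tray between -0.065 and -0.023 m and y of large_charger in the frame of square_tray between 0.023 and 0.065 m and z of large_charger in the frame of square_tray between 0.002 and 0.007 m and angle between large_charger's own z axis and vertical below 0.1 rad) or (x of large_charger in the frame of square_tray between -0.065 and -0.023 m and y of large_charger in the frame of square_tray between -0.065 and -0.023 m and z of large_charger in the frame of square_tray between 0.002 and 0.007 m and angle between large_charger's own z axis and vertical below 0.1 rad)) and ((x of tape_roll in the frame of square_tray between -0.065 and -0.023 m and y of tape_roll in the frame of square_tray between 0.023 and 0.065 m and z of tape_roll in the frame of square_tray between 0.002 and 0.007 m and angle between tape_roll's own z axis and vertical below 0.1 rad) or (x of tape_roll in the frame of square_tray between -0.065 and -0.023 m and y of tape_roll in the frame of square_tray between -0.065 and -0.023 m and z of tape_roll in the frame of square_tray between 0.002 and 0.007 m and angle between tape_roll's own z axis and vertical below 0.1 rad))), for 0.2 s.
At the end, for the whole second after the job is handed in: All five lie at rest and flat (within 0.1 rad, underside within 3 mm of the bay floor) anywhere inside their bays: remote in the long, smaller charger in the short bay of the long tray; mouse in the wide bay, larger charger and tape in a square bay each of the square tray (all of step 2 and linear speed of each of remote, mouse, large_charger, small_charger, tape_roll below 0.02 m/s); the robot touches nothing.
It fails at once if the sticky-note pad was shifted by more than 20 mm (distance of note_block from where it was at the start of the episode above 0.02 m).
It fails at once if the mug was shifted by more than 20 mm (distance of mug from where it was at the start of the episode above 0.02 m).
It fails at once if the plant was shifted by more than 20 mm (distance of plant from where it was at the start of the episode above 0.02 m).
It also fails if it takes over 128 s, if anything falls off the work surface, if the arm or the gripper's body presses on something with over 40 N, if the wrist force passes 120 N, or if a joint passes its speed limit or range.

## Working session

There is one attempt and no reset: what is moved stays moved. The work goes in short steps, Python scripts to look and compute and a tool call to move; the robot and the scene stay as the last step left them, time stands still between calls to the robot, and variables do not carry over. Pictures are saved under pics/ and viewed, at most 14 in all, crops included, and the job is handed in when it is done.

Besides the shell and the picture viewer there is one more tool, called after "Request:" by a JSON object that holds its "op" and its "data". servo_tool: Moves the arm, as the interface text tells. Its arguments: {"type":"object","properties":{"motion":{"type":"array","items":{"type":"object","properties":{"slide":{"type":"array","items":{"type":"number"}},"twist":{"type":"array","items":{"type":"number"}},"fingers":{"type":"number"}}}}},"required":["motion"]}

```bash
mkdir -p pics
python3 - <<'E'
from workcell import ctrl
import cv2,numpy as np
np.set_printoptions(precision=4,suppress=True)
for n in("top","scene"):
    cv2.imwrite(f"pics/{n}0.png",cv2.cvtColor(ctrl.grab_frame(n),cv2.COLOR_RGB2BGR)); print(n,ctrl.calibration(n))
o=ctrl.get_obs();print(o);print(ctrl.calibration("wrist"))
E
```

```text
top {'mtx': array([[419.4907,   0.    , 256.1875],
       [  0.    , 419.4907, 194.4573],
       [  0.    ,   0.    ,   1.    ]]), 'R': array([[-0.0436, -0.999 , -0.0044],
       [-0.9775,  0.0436, -0.2063],
       [ 0.2063, -0.0047, -0.9785]]), 't': array([0.0333, 0.5276, 1.1149])}
scene {'mtx': array([[480.7699,   0.    , 250.7102],
       [  0.    , 480.7699, 200.2935],
       [  0.    ,   0.    ,   1.    ]]), 'R': array([[-0.7445,  0.6674, -0.0175],
       [ 0.5451,  0.5925, -0.5931],
       [-0.3855, -0.4511, -0.8049]]), 't': array([ 0.3759, -0.2449,  1.277 ])}
{'t': 0.1, 'joints': array([ 1.0974,  0.2591,  0.0209,  1.3337, -0.    ,  1.4182]), 'dq': array([ 0.0006, -0.0026,  0.0012, -0.0001,  0.0009,  0.0005]), 'joint_efforts': array([  0.0054, -55.6692,  34.5072,   0.0117,  -0.0002,   0.    ]), 'ee_pos': array([0.1733, 0.5217, 0.2307]), 'tcp_rot': array([-0.5017, -3.1009,  0.0018]), 'ft_force': array([-0.4071,  0.3294, -0.4805]), 'torque': array([0.011 , 0.01  , 0.0265]), 'grasp_force': 0.0, 'width': 0.08557662150133762}
{'mtx': array([[293.0593,   0.    , 261.2194],
       [  0.    , 293.0593, 193.2866],
       [  0.    ,   0.    ,   1.    ]]), 'tool_from_camera': array([[-0.    , -0.9445, -0.3286,  0.0843],
       [ 1.    , -0.    ,  0.0001,  0.0003],
       [-0.0001, -0.3286,  0.9445, -0.1416],
       [ 0.    ,  0.    ,  0.    ,  1.    ]])}
```

View pics/top0.png

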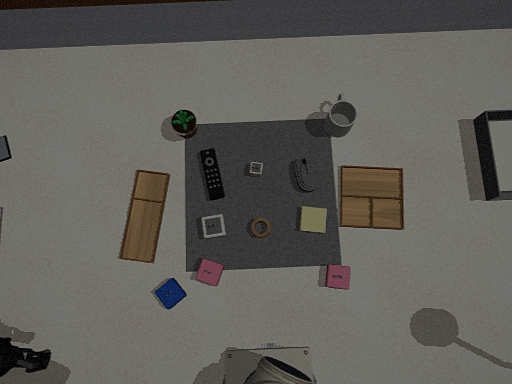

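View pics/scene0.png

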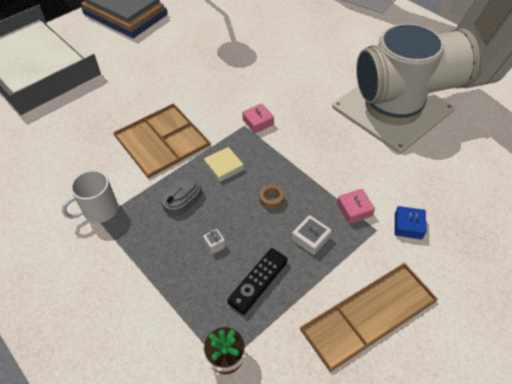

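The top view shows these parts: remote (212,174), small charger (257,168), mouse (305,175), large white charger (213,226), tape (260,227), notes (313,219), plant (184,123) and mug (340,117). The long tray is at (145,216) and the square tray at (371,197).

Possible mix-ups for the larger charger are white (213,226), small white (257,168), pink (210,271), pink (338,276) and blue (171,293). I choose white and larger at (213,226). The smaller charger is (257,168).

```bash
cat > h.py <<'E'
import cv2,numpy as np
from workcell import ctrl
from scipy.spatial.transform import Rotation as Ro
np.set_printoptions(precision=4,suppress=True)
def cast(n,px,z,obs=None):
    """pixels (N,2) of camera n -> world points on plane z"""
    c=ctrl.calibration(n); px=np.atleast_2d(np.float64(px))
    d=np.c_[px,np.ones(len(px))]@np.linalg.inv(c["mtx"]).T
    if n=="wrist":
        T=c["tool_from_camera"]; Rw=Ro.from_rotvec(obs["tcp_rot"]).as_matrix()
        Rc=Rw@T[:3,:3]; C=Rw@T[:3,3]+obs["ee_pos"]
    else: Rc=c["R"].T; C=-Rc@c["t"]
    d=d@Rc.T
    return C+d*((z-C[2])/d[:,2:])
def blob(m,seed):
    """filled largest contour of mask near seed pixel"""
    cs,_=cv2.findContours(m.astype(np.uint8),cv2.RETR_EXTERNAL,cv2.CHAIN_APPROX_NONE)
    cs=[c for c in cs if cv2.contourArea(c)>20]
    return min(cs,key=lambda c:abs(cv2.pointPolygonTest(c,seed,True)) if cv2.pointPolygonTest(c,seed,True)<0 else 0)
def rect(c,n,z,obs=None):
    w=cast(n,c.reshape(-1,2),z,obs)[:,:2].astype(np.float32)*1000
    (x,y),(a,b),t=cv2.minAreaRect(w)
    if a<b:a,b,t=b,a,t+90
    return np.array([x,y,a,b,t])
E
python3 - <<'E'
from h import *
b=cv2.imread("pics/top0.png"); v=b.max(2).astype(int); h=cv2.cvtColor(b,cv2.COLOR_BGR2HSV)
cv2.imwrite("pics/crop.png",cv2.resize(b[130:250,115:345],None,fx=3.4,fy=3.4,interpolation=cv2.INTER_CUBIC))
for p in[(212,160),(213,218),(213,226),(257,168),(305,180),(310,190),(260,219),(313,219),(225,200),(150,190),(200,140)]: print(p,b[p[1],p[0]],h[p[1],p[0]])
sat=h[...,1]
C=ctrl.calibration("top");print("cam",-C["R"].T@C["t"])
for nm,m,s,z in[("remote",v<35,(212,174),.024),("large",(v>100)&(sat<60),(213,218),.032),("small",(v>100)&(sat<60),(257,164),.032),("tape",(sat>90)&(v>50),(260,219),.024),("ltray",(sat>90)&(v>50),(150,190),.012),("stray",(sat>90)&(v>50),(371,180),.012),("note",(sat>50)&(v>110),(313,219),.021)]:
    print(nm,rect(blob(m,s),"top",z))
E
```

```text
(212, 160) [60 63 60] [60 12 63]
(213, 218) [48 45 44] [113  21  48]
(213, 226) [30 31 25] [85 49 31]
(257, 168) [35 34 33] [105  15  35]
(305, 180) [47 52 46] [65 29 52]
(310, 190) [48 53 48] [60 24 53]
(260, 219) [40 63 84] [ 16 134  84]
(313, 219) [ 80 115 118] [ 28  82 118]
(225, 200) [59 61 62] [20 12 62]
(150, 190) [54 78 96] [ 17 112  96]
(200, 140) [59 57 60] [160  13  60]
cam [0.2872 0.0155 1.1999]
remote [602.2655 138.9982 153.5934  53.803   10.6127]
large [ 514.6936  -11.3893 1578.156  1019.2545   89.9885]
small [ 514.6936  -11.3893 1578.156  1019.2545   89.9885]
tape [441.0963   3.18    51.0156  50.8224 177.4628]
ltray [492.3169 332.1497 261.7983  97.1231 169.5869]
stray [ 516.6888 -322.2357  180.4991  180.4131   84.5935]
note [ 458.3383 -148.3427   67.1732   67.1052   81.5281]
```

View pics/crop.png

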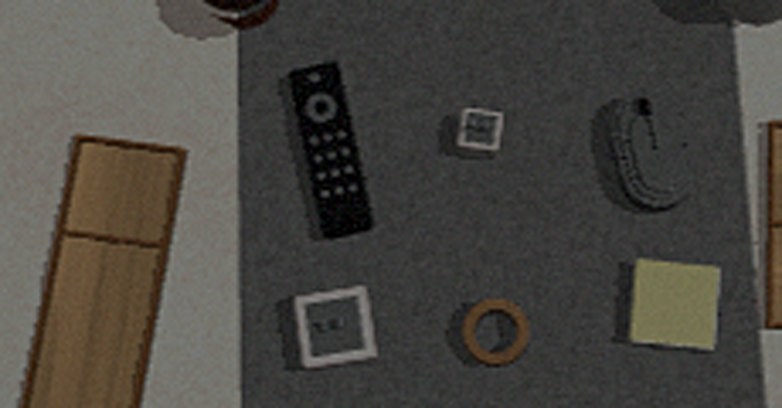

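The crop confirms the two white chargers, larger at (335,325) and smaller at (480,130). The mouse is grey on grey at (650,150), wheel at the top. Next I move to a hover over the mat for a wrist view.

Request:
{"op": "servo_tool", "data": {"motion": [{"slide": [-0.98,-0.78,-0.11],"twist": [0,0,0],"fingers": 1},{"slide": [-0.98,-0.78,-0.11],"twist": [0,0,0],"fingers": 1},{"slide": [-0.98,-0.78,-0.11],"twist": [0,0,0],"fingers": 1},{"slide": [-0.98,-0.78,-0.11],"twist": [0,0,0],"fingers": 1},{"slide": [-0.98,-0.78,-0.11],"twist": [0,0,0],"fingers": 1},{"slide": [-0.98,-0.78,-0.11],"twist": [0,0,0],"fingers": 1},{"slide": [-0.98,-0.78,-0.11],"twist": [0,0,0],"fingers": 1},{"slide": [-0.98,-0.78,-0.11],"twist": [0,0,0],"fingers": 1},{"slide": [-0.98,-0.78,-0.11],"twist": [0,0,0],"fingers": 1},{"slide": [-0.98,-0.78,-0.11],"twist": [0,0,0],"fingers": 1},{"slide": [-0.98,-0.78,-0.11],"twist": [0,0,0],"fingers": 1},{"slide": [-0.98,-0.78,-0.11],"twist": [0,0,0],"fingers": 1},{"slide": [-0.98,-0.78,-0.11],"twist": [0,0,0],"fingers": 1},{"slide": [-0.98,-0.78,-0.11],"twist": [0,0,0],"fingers": 1},{"slide": [-0.98,-0.78,-0.11],"twist": [0,0,0],"fingers": 1},{"slide": [-0.98,-0.78,-0.11],"twist": [0,0,0],"fingers": 1},{"slide": [-0.98,-0.78,-0.11],"twist": [0,0,0],"fingers": 1},{"slide": [-0.98,-0.78,-0.11],"twist": [0,0,0],"fingers": 1},{"slide": [0,0,0],"twist": [0,0,-1],"fingers": 1},{"slide": [0,0,0],"twist": [0,0,-1],"fingers": 1}]}}

```text
t: 2.6
ee_pos: [0.4813, 0.0493, 0.2803]
tcp_rot: [-0.227, -3.132, -0.0]
ft_force: [-0.4, -0.2, -0.0]
width: 0.0854
grasp_force: 0.0
```

Request:
{"op": "servo_tool", "data": {"motion": [{"slide": [0,0,0],"twist": [0,0,-1],"fingers": 1},{"slide": [0,0,0],"twist": [0,0,-1],"fingers": 1},{"slide": [0,0,0],"twist": [0,0,-1],"fingers": 1},{"slide": [0,0,0],"twist": [0,0,-0.8],"fingers": 1},{"slide": [0,0,0],"twist": [0,0,0],"fingers": 1},{"slide": [0,0,0],"twist": [0,0,0],"fingers": 1}]}}

```text
t: 3.35
ee_pos: [0.4812, 0.0498, 0.2806]
tcp_rot: [0.288, -3.128, -0.0]
ft_force: [0.5, 0.8, 0.5]
width: 0.0853
grasp_force: 0.0
```

Run:
```python
from h import *
o=ctrl.get_obs(); im=ctrl.grab_frame("wrist"); b=cv2.cvtColor(im,cv2.COLOR_RGB2BGR); cv2.imwrite("pics/w1.png",b)
np.savez("w1.npz",ee_pos=o["ee_pos"],tcp_rot=o["tcp_rot"]); print(o["t"],o["ee_pos"],o["tcp_rot"],Ro.from_rotvec(o["tcp_rot"]).as_matrix())
```

```text
3.35 [0.4812 0.0498 0.2806] [ 0.2883 -3.128  -0.0001] [[-0.9832 -0.1828 -0.0004]
 [-0.1828  0.9832  0.    ]
 [ 0.0004  0.0001 -1.    ]]
```

View pics/w1.png

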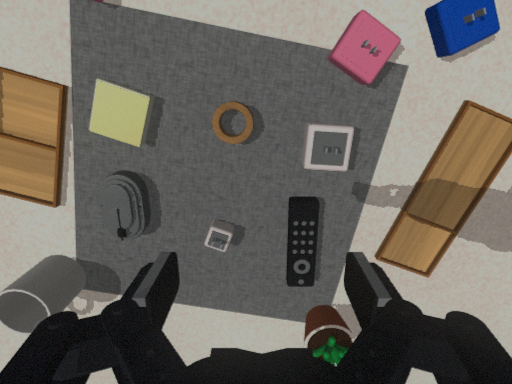

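The wrist view shows everything clearly: remote (303,242), small charger (219,236), large charger (330,147), tape (233,122), mouse (123,207) with its wheel at (122,233), notes (120,112), and both trays at the sides.

```bash
cat > meas.py <<'E'
from h import *
b=cv2.imread("pics/w1.png");o=dict(np.load("w1.npz"));h=cv2.cvtColor(b,cv2.COLOR_BGR2HSV);v=b.max(2).astype(int);s=h[...,1].astype(int)
for p in[(303,250),(312,150),(330,129),(210,240),(232,104),(110,215),(125,190),(90,160)]:print(p,b[p[1],p[0]],end=" ")
print()
for nm,m,sd,z in[("remote",v<38,(303,250),.024),("large",(v>125)&(s<50),(330,129),.032),("small",(v>115)&(s<50),(208,240),.032),("tape",(s>90)&(v>50),(232,104),.024),("note",(s>50)&(v>110),(120,112),.021),("ltray",(s>75)&(v>50),(450,180),.012)]:
    c=blob(m,sd); print(nm,cv2.boundingRect(c),rect(c,"wrist",z,o))
cr=b[155:255,85:170]; g=cv2.createCLAHE(3,(4,4)).apply(cv2.cvtColor(cr,cv2.COLOR_BGR2GRAY))
cv2.imwrite("pics/mouse.png",cv2.resize(g,None,fx=6,fy=6,interpolation=cv2.INTER_CUBIC))
t=cv2.imread("pics/top0.png");vt=t.max(2);st=cv2.cvtColor(t,cv2.COLOR_BGR2HSV)[...,1]
for th in(20,25,30):print("remote top",rect(blob(vt<th,(212,174)),"top",.024))
for sd,n in(((213,217),"large"),((253,164),"small")):print(n,rect(blob((vt>80)&(st<60),sd),"top",.032))
E
python3 meas.py
```

```text
(303, 250) [77 80 76] (312, 150) [96 95 97] (330, 129) [168 174 180] (210, 240) [85 85 82] (232, 104) [ 57  90 122] (110, 215) [87 88 86] (125, 190) [72 73 70] (90, 160) [87 89 89] 
remote (287, 197, 32, 89) [603.1096 135.2326 151.1566  43.7784  10.6427]
large (304, 124, 50, 47) [452.4451 135.1136  60.6661  60.2354  96.8115]
small (204, 226, 28, 26) [614.5677   8.5474  34.9778  34.8415 169.337 ]
tape (212, 101, 42, 43) [444.136    3.9314  54.3321  54.14   111.8464]
note (90, 80, 60, 67) [ 461.3265 -145.7365   68.3339   67.9825   81.3733]
ltray (375, 101, 137, 177) [494.7515 329.9153 261.3608 102.4563 169.7007]
remote top [602.3794 136.2603 151.0061  42.7322  10.6396]
remote top [602.4081 136.1066 151.0067  43.0469  10.6366]
remote top [602.7693 136.301  152.8899  46.6918  12.0714]
large [ 515.478   -11.2972 1578.7347 1019.8949   89.9454]
small [ 515.478   -11.2972 1578.7347 1019.8949   89.9454]
```

View pics/mouse.png

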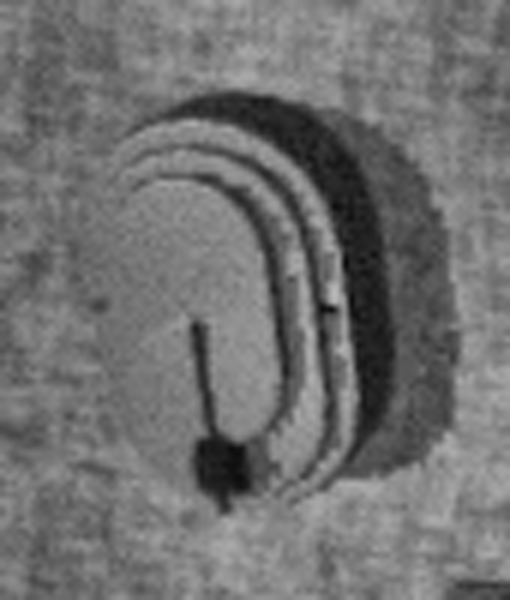

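Request:
{"op": "servo_tool", "data": {"motion": [{"slide": [-0.904,0.413,0.6],"twist": [0,0,0],"fingers": 1},{"slide": [-0.904,0.413,0.6],"twist": [0,0,0],"fingers": 1},{"slide": [-0.904,0.413,0.6],"twist": [0,0,0],"fingers": 1},{"slide": [-0.904,0.413,0.6],"twist": [0,0,0],"fingers": 1},{"slide": [-0.904,0.413,0.6],"twist": [0,0,0],"fingers": 1},{"slide": [-0.904,0.413,0.6],"twist": [0,0,0],"fingers": 1},{"slide": [0,0,1],"twist": [0,0,0],"fingers": 1},{"slide": [0,0,1],"twist": [0,0,0],"fingers": 1},{"slide": [0,0,1],"twist": [0,0,0],"fingers": 1},{"slide": [0,0,1],"twist": [0,0,0],"fingers": 1},{"slide": [0,0,1],"twist": [0,0,0],"fingers": 1},{"slide": [0,0,1],"twist": [0,0,0],"fingers": 1},{"slide": [0,0,1],"twist": [0,0,0],"fingers": 1},{"slide": [0,0,0.5],"twist": [0,0,0],"fingers": 1},{"slide": [0,0,0],"twist": [0,0,0],"fingers": 1}]}}

```text
t: 5.28
ee_pos: [0.6027, 0.1356, 0.0027]
tcp_rot: [0.29, -3.127, -0.0]
ft_force: [-0.8, 0.4, 1.0]
width: 0.0855
grasp_force: 0.0
```

Request:
{"op": "servo_tool", "data": {"motion": [{"slide": [0,0,0],"twist": [0,0,0],"fingers": 0},{"slide": [0,0,0],"twist": [0,0,0],"fingers": 0},{"slide": [0,0,0],"twist": [0,0,0],"fingers": 0},{"slide": [0,0,0],"twist": [0,0,0],"fingers": 0},{"slide": [0,0,0],"twist": [0,0,0],"fingers": 0}]}}

```text
t: 5.9
ee_pos: [0.6037, 0.1358, 0.0045]
tcp_rot: [-0.291, 3.126, 0.0]
ft_force: [0.1, 0.7, 5.6]
width: 0.0431
grasp_force: 62.4
```

Request:
{"op": "servo_tool", "data": {"motion": [{"slide": [0,0,-0.4],"twist": [0,0,0],"fingers": 0},{"slide": [0,0,-1],"twist": [0,0,0],"fingers": 0},{"slide": [0,0,-1],"twist": [0,0,0],"fingers": 0},{"slide": [0.448,0.908,0],"twist": [0,0,0],"fingers": 0},{"slide": [0.448,0.908,0],"twist": [0,0,0],"fingers": 0},{"slide": [0.448,0.908,0],"twist": [0,0,0],"fingers": 0},{"slide": [0.448,0.908,0],"twist": [0,0,0],"fingers": 0},{"slide": [0.448,0.908,0],"twist": [0,0,0],"fingers": 0},{"slide": [0.448,0.908,0],"twist": [0,0,0],"fingers": 0},{"slide": [0.448,0.908,0],"twist": [0,0,0],"fingers": 0},{"slide": [0.448,0.908,0],"twist": [0,0,0],"fingers": 0},{"slide": [0.448,0.908,0],"twist": [0,0,0],"fingers": 0},{"slide": [0.448,0.908,0],"twist": [0,0,0],"fingers": 0},{"slide": [0,0,0],"twist": [0,0,0.84],"fingers": 0},{"slide": [0,0,0],"twist": [0,0,0.84],"fingers": 0},{"slide": [0,0,0],"twist": [0,0,0.84],"fingers": 0},{"slide": [0,0,0],"twist": [0,0,0.84],"fingers": 0},{"slide": [0,0,0],"twist": [0,0,0.84],"fingers": 0},{"slide": [0,0,0],"twist": [0,0,0],"fingers": 0}]}}

```text
t: 8.28
ee_pos: [0.4495, 0.3386, 0.0625]
tcp_rot: [-0.281, -3.127, 0.001]
ft_force: [0.7, -0.1, -1.8]
width: 0.0429
grasp_force: 61.4
```

```bash
cat > look.py <<'E'
import sys
from h import *
o=ctrl.get_obs(); b=cv2.cvtColor(ctrl.grab_frame("wrist"),cv2.COLOR_RGB2BGR); n=sys.argv[1]
cv2.imwrite(f"pics/{n}.png",b); np.savez(n+".npz",ee_pos=o["ee_pos"],tcp_rot=o["tcp_rot"])
R=Ro.from_rotvec(o["tcp_rot"]).as_matrix(); print(o["t"],o["ee_pos"],o["width"],o["ft_force"],"yhead",np.degrees(np.arctan2(R[1,1],R[0,1])),"tiltz",R[:,2])
E
python3 look.py w2
```

```text
8.275 [0.4495 0.3386 0.0625] 0.0428681693695197 [ 0.6557 -0.1045 -1.8288] yhead 79.71571236355942 tiltz [-0.0016 -0.0007 -1.    ]
```

View pics/w2.png

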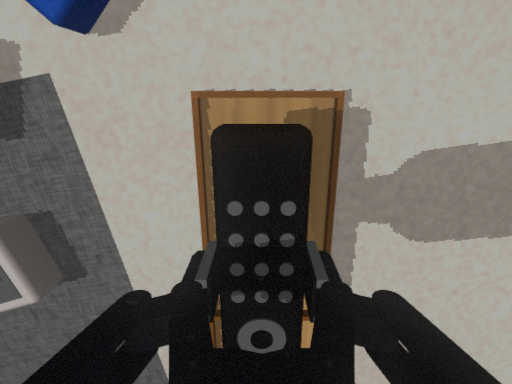

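The remote is over the long bay, with its sides parallel to the walls. Now I check the bay's near wall, row ~92, against the plan.

Run:
```python
from h import *
b=cv2.imread("pics/w2.png");o=dict(np.load("w2.npz"))
p=cast("wrist",[(192,92),(343,92),(204,248),(331,248)],.012,o)*1000; print(p)
R=Ro.from_rotvec(o["tcp_rot"]).as_matrix(); print((p-o["ee_pos"]*1000)@R)
print((cast("wrist",[(262,125)],.0625-.0045+.024,o)*1000-o["ee_pos"]*1000)@R)
```

```text
[[359.3054 311.5142  12.    ]
 [376.0219 403.6392  12.    ]
 [467.0959 292.4095  12.    ]
 [483.8813 385.1733  12.    ]]
[[ 83.841  -42.7006  50.7052]
 [ 83.8406  50.9288  50.6133]
 [-25.6284 -42.2542  50.5513]
 [-25.5827  52.0159  50.4589]]
[[ 71.2428   0.5397 -19.355 ]]
```

Request:
{"op": "servo_tool", "data": {"motion": [{"slide": [-0.12,0.18,0],"twist": [0,0,0],"fingers": 0},{"slide": [0,0,0.8],"twist": [0,0,0],"fingers": 0},{"slide": [0,0,0.8],"twist": [0,0,0],"fingers": 0},{"slide": [0,0,0.3],"twist": [0,0,0],"fingers": 0},{"slide": [0,0,0.18],"twist": [0,0,0],"fingers": 0},{"slide": [0,0,0],"twist": [0,0,0],"fingers": 0}]}}

```text
t: 9.07
ee_pos: [0.4551, 0.3422, 0.0115]
tcp_rot: [0.284, 3.129, 0.0]
ft_force: [-0.0, -0.1, 0.0]
width: 0.0429
grasp_force: 61.5
```

Request:
{"op": "servo_tool", "data": {"motion": [{"slide": [0,0,0],"twist": [0,0,0],"fingers": 0.6},{"slide": [0,0,0],"twist": [0,0,0],"fingers": 0.6},{"slide": [0,0,0],"twist": [0,0,0],"fingers": 0.6},{"slide": [0,0,-0.5],"twist": [0,0,0],"fingers": 0.6},{"slide": [0,0,-1],"twist": [0,0,0],"fingers": 0.6},{"slide": [0,0,-1],"twist": [0,0,0],"fingers": 1},{"slide": [0,0,-1],"twist": [0,0,0],"fingers": 1}]}}

```text
t: 9.95
ee_pos: [0.455, 0.3421, 0.1006]
tcp_rot: [0.284, 3.128, 0.001]
ft_force: [1.0, 0.8, 0.8]
width: 0.0843
grasp_force: 0.0
```

```bash
python3 look.py w3
```

```text
9.95 [0.455  0.3421 0.1006] 0.0843372683607743 [1.0165 0.768  0.8497] yhead 79.62227581594993 tiltz [ 0.0007  0.0004 -1.    ]
```

View pics/w3.png

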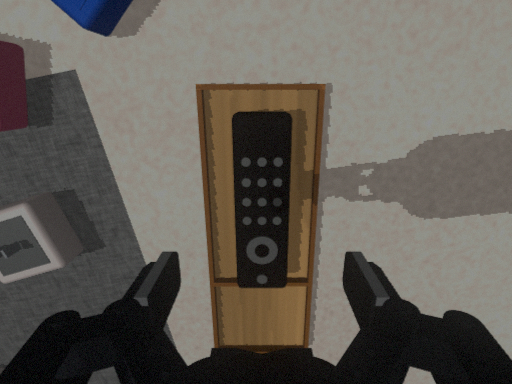

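Run:
```python
from h import *
o=dict(np.load("w3.npz"));R=Ro.from_rotvec(o["tcp_rot"]).as_matrix()
f=lambda p,z:print(z,(cast("wrist",p,z,o)*1000-o["ee_pos"]*1000)@R)
f([(262,111),(262,287),(234,180),(291,180)],.028)
f([(198,85),(325,85),(215,280),(305,280),(209,221),(311,221)],.012)
```

```text
0.028 [[ 71.1452   0.7797  72.5288]
 [-76.6992   0.908   72.6188]
 [ 20.4504 -20.5034  72.5492]
 [ 20.4421  22.9153  72.5706]]
0.012 [[ 88.6422 -46.3356  88.495 ]
 [ 88.6424  47.224   88.541 ]
 [-80.9698 -42.621   88.6   ]
 [-81.0073  40.8293  88.6411]
 [-21.0652 -44.6693  88.5626]
 [-21.0906  43.0437  88.6057]]
```

The remote lies flat in the long bay, spanning rows 111–287 and clear of both end walls. Next is the small charger; the tool heading already matches its sides.

Request:
{"op": "servo_tool", "data": {"motion": [{"slide": [-0.668,-0.921,0],"twist": [0,0,0],"fingers": 1},{"slide": [-0.668,-0.921,0],"twist": [0,0,0],"fingers": 1},{"slide": [-0.668,-0.921,0],"twist": [0,0,0],"fingers": 1},{"slide": [-0.668,-0.921,0],"twist": [0,0,0],"fingers": 1},{"slide": [-0.668,-0.921,0],"twist": [0,0,0],"fingers": 1},{"slide": [-0.668,-0.921,0],"twist": [0,0,0],"fingers": 1},{"slide": [-0.668,-0.921,0],"twist": [0,0,0],"fingers": 1},{"slide": [-0.668,-0.921,0],"twist": [0,0,0],"fingers": 1},{"slide": [-0.668,-0.921,0],"twist": [0,0,0],"fingers": 1},{"slide": [-0.668,-0.921,0],"twist": [0,0,0],"fingers": 1},{"slide": [-0.668,-0.921,0],"twist": [0,0,0],"fingers": 1},{"slide": [-0.668,-0.921,0],"twist": [0,0,0],"fingers": 1},{"slide": [-0.668,-0.921,0],"twist": [0,0,0],"fingers": 1},{"slide": [0,0,0],"twist": [0,0,0],"fingers": 1}]}}

```text
t: 11.75
ee_pos: [0.6153, 0.0068, 0.0993]
tcp_rot: [0.288, 3.128, -0.0]
ft_force: [0.7, 0.2, -0.6]
width: 0.0851
grasp_force: 0.0
```

```bash
python3 look.py w4
python3 - <<'E'
from h import *
b=cv2.imread("pics/w4.png");o=dict(np.load("w4.npz"));R=Ro.from_rotvec(o["tcp_rot"]).as_matrix();v=b.max(2).astype(int);s=cv2.cvtColor(b,cv2.COLOR_BGR2HSV)[...,1]
cs,_=cv2.findContours(((v>115)&(s<50)).astype(np.uint8),0,1)
for c in cs:
    if cv2.contourArea(c)>150: print(cv2.boundingRect(c),rect(c,"wrist",.032,o))
E
```

```text
11.75 [0.6153 0.0068 0.0993] 0.08510677664617552 [ 0.6637  0.1658 -0.5907] yhead 79.49211148086796 tiltz [ 0.0008 -0.0003 -1.    ]
(405, 368, 32, 16) [815.3043 127.8851  30.2164  19.5514  79.491 ]
(86, 368, 32, 16) [ 758.5938 -177.8315   30.2155   19.5512   79.4916]
(175, 322, 187, 44) [761.9235 -11.6946 171.1901  48.8815  89.7999]
(423, 306, 44, 13) [743.2396 147.3704  37.2116  10.8491  89.5062]
(0, 200, 58, 150) [ 652.473  -200.4492  153.5696   48.0601  153.1288]
(241, 185, 46, 43) [614.8926   8.7115  34.6886  34.6274  79.4914]
(503, 183, 9, 84) [667.4026 193.9411  74.5137   6.3216   5.1742]
```

View pics/w4.png

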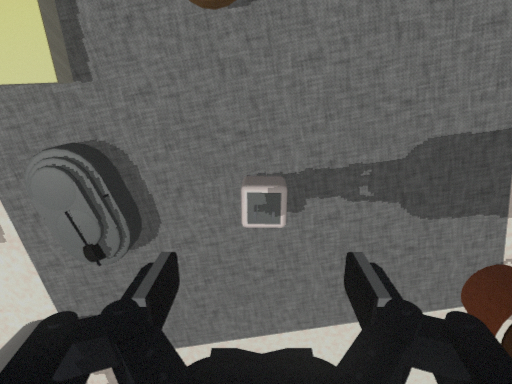

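Small charger centre (264,206) sits under the TCP within 2 mm. The mouse is at (80,205), with its wheel at (93,253).

Request:
{"op": "servo_tool", "data": {"motion": [{"slide": [0,0.08,0.93],"twist": [0,0,0],"fingers": 1},{"slide": [0,0,1],"twist": [0,0,0],"fingers": 1},{"slide": [0,0,1],"twist": [0,0,0],"fingers": 1},{"slide": [0,0,0.8],"twist": [0,0,0],"fingers": 1},{"slide": [0,0,0],"twist": [0,0,0],"fingers": 0},{"slide": [0,0,0],"twist": [0,0,0],"fingers": 0},{"slide": [0,0,0],"twist": [0,0,0],"fingers": 0},{"slide": [0,0,0],"twist": [0,0,0],"fingers": 0},{"slide": [0,0,0],"twist": [0,0,0],"fingers": 0}]}}

```text
t: 12.92
ee_pos: [0.6157, 0.0105, 0.007]
tcp_rot: [0.284, 3.126, 0.0]
ft_force: [-0.7, 1.2, 5.3]
width: 0.0352
grasp_force: 61.0
```

Request:
{"op": "servo_tool", "data": {"motion": [{"slide": [0,0,-0.4],"twist": [0,0,0],"fingers": 0},{"slide": [0,0,-1],"twist": [0,0,0],"fingers": 0},{"slide": [0,0,-1],"twist": [0,0,0],"fingers": 0},{"slide": [0.279,0.919,0],"twist": [0,0,0],"fingers": 0},{"slide": [0.279,0.919,0],"twist": [0,0,0],"fingers": 0},{"slide": [0.279,0.919,0],"twist": [0,0,0],"fingers": 0},{"slide": [0.279,0.919,0],"twist": [0,0,0],"fingers": 0},{"slide": [0.279,0.919,0],"twist": [0,0,0],"fingers": 0},{"slide": [0.279,0.919,0],"twist": [0,0,0],"fingers": 0},{"slide": [0.279,0.919,0],"twist": [0,0,0],"fingers": 0},{"slide": [0.279,0.919,0],"twist": [0,0,0],"fingers": 0},{"slide": [0.279,0.919,0],"twist": [0,0,0],"fingers": 0},{"slide": [0.279,0.919,0],"twist": [0,0,0],"fingers": 0},{"slide": [0.279,0.919,0],"twist": [0,0,0],"fingers": 0},{"slide": [0.279,0.919,0],"twist": [0,0,0],"fingers": 0},{"slide": [0.279,0.919,0],"twist": [0,0,0],"fingers": 0},{"slide": [0,0,0],"twist": [0,0,0],"fingers": 0}]}}

```text
t: 15.05
ee_pos: [0.5791, 0.3226, 0.0654]
tcp_rot: [-0.281, -3.129, -0.0]
ft_force: [-0.1, 0.0, -0.7]
width: 0.0352
grasp_force: 60.1
```

```bash
python3 look.py w5
```

```text
15.05 [0.5791 0.3226 0.0654] 0.03518037264855795 [-0.0926  0.0106 -0.6615] yhead 79.74491677619824 tiltz [-0.0001  0.0002 -1.    ]
```

View pics/w5.png

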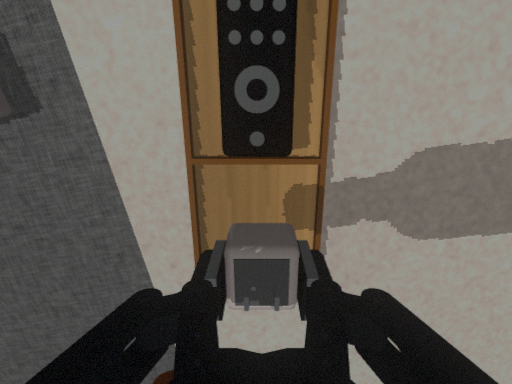

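Run:
```python
from h import *
o=dict(np.load("w5.npz"));R=Ro.from_rotvec(o["tcp_rot"]).as_matrix()
print((cast("wrist",[(188,160),(328,160)],.012,o)*1000-o["ee_pos"]*1000)@R)
```

```text
[[ 40.2809 -49.3914  53.3927]
 [ 40.2742  45.4934  53.4076]]
```

Request:
{"op": "servo_tool", "data": {"motion": [{"slide": [-0.07,-0.08,0.8],"twist": [0,0,0],"fingers": 0},{"slide": [0,0,0.8],"twist": [0,0,0],"fingers": 0},{"slide": [0,0,0.3],"twist": [0,0,0],"fingers": 0},{"slide": [0,0,0.22],"twist": [0,0,0],"fingers": 0},{"slide": [0,0,0],"twist": [0,0,0],"fingers": 0}]}}

```text
t: 15.72
ee_pos: [0.5811, 0.3181, 0.0127]
tcp_rot: [0.285, 3.129, -0.0]
ft_force: [-0.3, 0.6, -0.6]
width: 0.0352
grasp_force: 60.1
```

Request:
{"op": "servo_tool", "data": {"motion": [{"slide": [0,0,0],"twist": [0,0,0],"fingers": 0.56},{"slide": [0,0,0],"twist": [0,0,0],"fingers": 0.56},{"slide": [0,0,0],"twist": [0,0,0],"fingers": 0.56},{"slide": [0,0,-0.5],"twist": [0,0,0],"fingers": 0.56},{"slide": [0,0,-1],"twist": [0,0,0],"fingers": 0.56},{"slide": [0,0,-1],"twist": [0,0,0],"fingers": 1},{"slide": [0,0,-1],"twist": [0,0,0],"fingers": 1},{"slide": [0,0,-0.4],"twist": [0,0,0],"fingers": 1},{"slide": [0,0,0],"twist": [0,0,0],"fingers": 1}]}}

```text
t: 16.85
ee_pos: [0.5812, 0.3184, 0.1108]
tcp_rot: [0.284, 3.128, 0.001]
ft_force: [0.5, -0.8, -0.1]
width: 0.0854
grasp_force: 0.0
```

```bash
python3 look.py w6
python3 - <<'E'
from h import *
b=cv2.imread("pics/w6.png");o=dict(np.load("w6.npz"));R=Ro.from_rotvec(o["tcp_rot"]).as_matrix();v=b.max(2).astype(int);s=cv2.cvtColor(b,cv2.COLOR_BGR2HSV)[...,1]
# small charger top frame near the expected pixel; large charger re-measured in top view is unchanged
c=blob((v>130)&(s<40),(262,185)); print(cv2.boundingRect(c),rect(c,"wrist",.036,o))
E
```

```text
16.85 [0.5812 0.3184 0.1108] 0.08542957959312805 [ 0.4613 -0.7735 -0.1141] yhead 79.6228193449081 tiltz [ 0.0013  0.0005 -1.    ]
(241, 187, 39, 35) [581.4377 317.6028  30.5727  28.8969  79.6002]
```

View pics/w6.png

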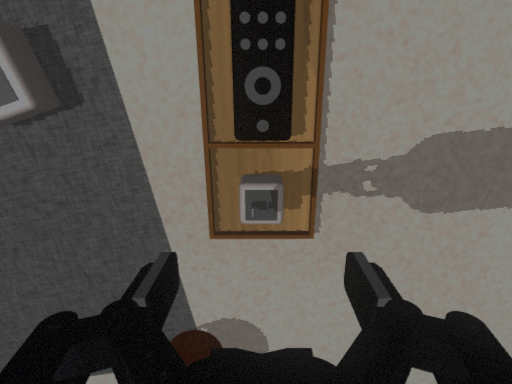

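The small charger lies flat in the short bay at (262,203), and the remote lies flat above the divider. The meeting kit is done. Next is the large charger.

Request:
{"op": "servo_tool", "data": {"motion": [{"slide": [0,0,0],"twist": [0,0,-0.86],"fingers": 1},{"slide": [0,0,0],"twist": [0,0,-0.86],"fingers": 1},{"slide": [0,0,0],"twist": [0,0,-0.86],"fingers": 1},{"slide": [0,0,0],"twist": [0,0,-0.86],"fingers": 1},{"slide": [0.855,-0.953,0],"twist": [0,0,0],"fingers": 1},{"slide": [0.855,-0.953,0],"twist": [0,0,0],"fingers": 1},{"slide": [0.855,-0.953,0],"twist": [0,0,0],"fingers": 1},{"slide": [0.855,-0.953,0],"twist": [0,0,0],"fingers": 1},{"slide": [0.855,-0.953,0],"twist": [0,0,0],"fingers": 1},{"slide": [0.855,-0.953,0],"twist": [0,0,0],"fingers": 1},{"slide": [0.855,-0.953,0],"twist": [0,0,0],"fingers": 1},{"slide": [0,0,0],"twist": [0,0,0],"fingers": 1}]}}

```text
t: 18.4
ee_pos: [0.4505, 0.1337, 0.1093]
tcp_rot: [0.184, -3.134, 0.0]
ft_force: [0.6, 1.1, -0.0]
width: 0.0856
grasp_force: 0.0
```

```bash
python3 look.py w7
python3 - <<'E'
from h import *
b=cv2.imread("pics/w7.png");o=dict(np.load("w7.npz"));R=Ro.from_rotvec(o["tcp_rot"]).as_matrix();v=b.max(2).astype(int);s=cv2.cvtColor(b,cv2.COLOR_BGR2HSV)[...,1]
cs,_=cv2.findContours(((v>125)&(s<50)).astype(np.uint8),0,1)
for c in cs:
    r=rect(c,"wrist",.032,o)
    if cv2.contourArea(c)>150 and r[2]<90: print(cv2.boundingRect(c),r,(np.r_[r[:2],32]-o["ee_pos"]*1000)@R)
E
```

```text
18.4 [0.4505 0.1337 0.1093] 0.08561236210978984 [ 0.5705  1.1461 -0.0211] yhead 96.72279542917404 tiltz [-0.0021 -0.0004 -1.    ]
(406, 368, 31, 16) [616.324  317.1073  30.796   20.3698  96.715 ] [-186.3285  162.7358   76.8778]
(226, 169, 77, 70) [451.9223 135.8598  59.3247  59.2583  96.7209] [-1.8397  1.9804 77.2829]
```

Request:
{"op": "servo_tool", "data": {"motion": [{"slide": [-0.07,0.08,0.9],"twist": [0,0,0],"fingers": 1},{"slide": [0,0,1],"twist": [0,0,0],"fingers": 1},{"slide": [0,0,1],"twist": [0,0,0],"fingers": 1},{"slide": [0,0,0.8],"twist": [0,0,0],"fingers": 1},{"slide": [0,0,0.35],"twist": [0,0,0],"fingers": 1},{"slide": [0,0,0],"twist": [0,0,0],"fingers": 0},{"slide": [0,0,0],"twist": [0,0,0],"fingers": 0},{"slide": [0,0,0],"twist": [0,0,0],"fingers": 0},{"slide": [0,0,0],"twist": [0,0,0],"fingers": 0}]}}

```text
t: 19.58
ee_pos: [0.4541, 0.1373, 0.0094]
tcp_rot: [-0.187, 3.135, 0.0]
ft_force: [0.4, 1.6, 4.6]
width: 0.061
grasp_force: 65.8
```

Request:
{"op": "servo_tool", "data": {"motion": [{"slide": [0,0,-0.5],"twist": [0,0,0],"fingers": 0},{"slide": [0,0,-1],"twist": [0,0,0],"fingers": 0},{"slide": [0,0,-1],"twist": [0,0,0],"fingers": 0},{"slide": [0.06,-0.968,0],"twist": [0,0,0],"fingers": 0},{"slide": [0.06,-0.968,0],"twist": [0,0,0],"fingers": 0},{"slide": [0.06,-0.968,0],"twist": [0,0,0],"fingers": 0},{"slide": [0.06,-0.968,0],"twist": [0,0,0],"fingers": 0},{"slide": [0.06,-0.968,0],"twist": [0,0,0],"fingers": 0},{"slide": [0.06,-0.968,0],"twist": [0,0,0],"fingers": 0},{"slide": [0.06,-0.968,0],"twist": [0,0,0],"fingers": 0},{"slide": [0.06,-0.968,0],"twist": [0,0,0],"fingers": 0},{"slide": [0.06,-0.968,0],"twist": [0,0,0],"fingers": 0},{"slide": [0.06,-0.968,0],"twist": [0,0,0],"fingers": 0},{"slide": [0.06,-0.968,0],"twist": [0,0,0],"fingers": 0},{"slide": [0.06,-0.968,0],"twist": [0,0,0],"fingers": 0},{"slide": [0.06,-0.968,0],"twist": [0,0,0],"fingers": 0},{"slide": [0.06,-0.968,0],"twist": [0,0,0],"fingers": 0},{"slide": [0.06,-0.968,0],"twist": [0,0,0],"fingers": 0},{"slide": [0.06,-0.968,0],"twist": [0,0,0],"fingers": 0},{"slide": [0.06,-0.968,0],"twist": [0,0,0],"fingers": 0}]}}

```text
t: 22.08
ee_pos: [0.4773, -0.2757, 0.0717]
tcp_rot: [-0.187, 3.136, -0.0]
ft_force: [0.5, -0.0, -1.4]
width: 0.0609
grasp_force: 65.7
```

Request:
{"op": "servo_tool", "data": {"motion": [{"slide": [0,0,0],"twist": [0,0,0.81],"fingers": 0},{"slide": [0,0,0],"twist": [0,0,0.81],"fingers": 0},{"slide": [0,0,0],"twist": [0,0,0.81],"fingers": 0},{"slide": [0,0,0],"twist": [0,0,0],"fingers": 0}]}}

```text
t: 22.58
ee_pos: [0.4772, -0.2749, 0.0713]
tcp_rot: [-0.146, -3.138, -0.0]
ft_force: [-0.7, -0.7, -1.5]
width: 0.0608
grasp_force: 65.7
```

```bash
python3 look.py w8
```

```text
22.575 [ 0.4772 -0.2749  0.0713] 0.0608005079882455 [-0.6902 -0.6773 -1.5199] yhead 84.68879454448788 tiltz [-0.0001  0.     -1.    ]
```

View pics/w8.png

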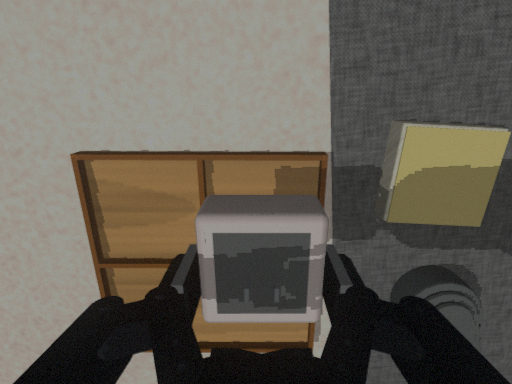

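The charger is held square above the near +y bay. The tray's near edge is at row 153, from (74,153) to (327,153). I take the bay offset from those corners.

Run:
```python
from h import *
o=dict(np.load("w8.npz"));R=Ro.from_rotvec(o["tcp_rot"]).as_matrix()
p=cast("wrist",[(74,153),(327,153),(201,156),(186,264)],.012,o)*1000;print(p)
print((p-o["ee_pos"]*1000)@R)
```

```text
[[ 421.5518 -399.8228   12.    ]
 [ 437.7829 -225.3142   12.    ]
 [ 431.7837 -312.5676   12.    ]
 [ 516.5352 -338.2665   12.    ]]
[[  43.8705 -129.5156   59.3157]
 [  43.8625   45.7462   59.3219]
 [  41.7593  -41.6879   59.3186]
 [ -45.0072  -59.4313   59.3107]]
```

Request:
{"op": "servo_tool", "data": {"motion": [{"slide": [-0.12,0.04,0.8],"twist": [0,0,0],"fingers": 0},{"slide": [0,0,0.8],"twist": [0,0,0],"fingers": 0},{"slide": [0,0,0.4],"twist": [0,0,0],"fingers": 0},{"slide": [0,0,0.25],"twist": [0,0,0],"fingers": 0},{"slide": [0,0,0],"twist": [0,0,0],"fingers": 0}]}}

```text
t: 23.25
ee_pos: [0.4802, -0.2737, 0.015]
tcp_rot: [-0.146, -3.138, -0.0]
ft_force: [0.3, -0.9, -2.7]
width: 0.0607
grasp_force: 65.7
```

Request:
{"op": "servo_tool", "data": {"motion": [{"slide": [0,0,0],"twist": [0,0,0],"fingers": 0.9},{"slide": [0,0,0],"twist": [0,0,0],"fingers": 0.9},{"slide": [0,0,0],"twist": [0,0,0],"fingers": 1},{"slide": [0,0,-0.5],"twist": [0,0,0],"fingers": 1},{"slide": [0,0,-1],"twist": [0,0,0],"fingers": 1},{"slide": [0,0,-1],"twist": [0,0,0],"fingers": 1},{"slide": [0,0,-1],"twist": [0,0,0],"fingers": 1},{"slide": [0,0,-0.5],"twist": [0,0,0],"fingers": 1},{"slide": [0,0,0],"twist": [0,0,0],"fingers": 1}]}}

```text
t: 24.38
ee_pos: [0.4806, -0.2739, 0.1159]
tcp_rot: [0.146, 3.137, -0.002]
ft_force: [-1.2, -0.2, 0.8]
width: 0.0856
grasp_force: 0.0
```

```bash
python3 look.py w9
cat > bk.py <<'E'
import sys
from h import *
n=sys.argv[1];b=cv2.imread(f"pics/{n}.png");o=dict(np.load(n+".npz"));R=Ro.from_rotvec(o["tcp_rot"]).as_matrix();v=b.max(2).astype(int);s=cv2.cvtColor(b,cv2.COLOR_BGR2HSV)[...,1]
cs,_=cv2.findContours(((v>125)&(s<50)).astype(np.uint8),0,1)
for c in cs:
    r=rect(c,"wrist",float(sys.argv[2]),o)
    if cv2.contourArea(c)>150 and r[2]<90: print(cv2.boundingRect(c),r)
E
python3 bk.py w9 .036
```

```text
24.375 [ 0.4806 -0.2739  0.1159] 0.08557900428178268 [-1.1987 -0.2196  0.8445] yhead 84.6716623199049 tiltz [ 0.0014 -0.0011 -1.    ]
(87, 368, 30, 16) [ 655.1122 -455.9416   30.5028   20.7792   84.7321]
(224, 164, 74, 67) [ 477.8233 -274.1031   57.6906   56.5525   84.6827]
```

Request:
{"op": "servo_tool", "data": {"motion": [{"slide": [0,0,0],"twist": [0,0,1],"fingers": 1},{"slide": [0,0,0],"twist": [0,0,1],"fingers": 1},{"slide": [0,0,0],"twist": [0,0,1],"fingers": 1},{"slide": [0,0,0],"twist": [0,0,1],"fingers": 1},{"slide": [0,0,0],"twist": [0,0,1],"fingers": 1},{"slide": [0,0,0],"twist": [0,0,1],"fingers": 1},{"slide": [0,0,0],"twist": [0,0,1],"fingers": 1},{"slide": [0,0,0],"twist": [0,0,1],"fingers": 1},{"slide": [0,0,0],"twist": [0,0,1],"fingers": 1},{"slide": [0.95,0.595,0],"twist": [0,0,0],"fingers": 1},{"slide": [0.95,0.595,0],"twist": [0,0,0],"fingers": 1},{"slide": [0.95,0.595,0],"twist": [0,0,0],"fingers": 1},{"slide": [0.95,0.595,0],"twist": [0,0,0],"fingers": 1},{"slide": [0.95,0.595,0],"twist": [0,0,0],"fingers": 1},{"slide": [0.95,0.595,0],"twist": [0,0,0],"fingers": 1},{"slide": [0.95,0.595,0],"twist": [0,0,0],"fingers": 1},{"slide": [0.95,0.595,0],"twist": [0,0,0],"fingers": 1},{"slide": [0.95,0.595,0],"twist": [0,0,0],"fingers": 1},{"slide": [0.95,0.595,0],"twist": [0,0,0],"fingers": 1}]}}

```text
t: 26.8
ee_pos: [0.4423, 0.0051, 0.114]
tcp_rot: [-1.335, -2.842, 0.001]
ft_force: [0.1, -0.4, -0.3]
width: 0.0853
grasp_force: 0.0
```

Request:
{"op": "servo_tool", "data": {"motion": [{"slide": [0,0,0],"twist": [0,0,0],"fingers": 1}]}}

```text
t: 26.92
ee_pos: [0.4422, 0.0055, 0.1141]
tcp_rot: [-1.332, -2.843, 0.001]
ft_force: [-0.1, 1.0, -0.3]
width: 0.0854
grasp_force: 0.0
```

```bash
python3 look.py w10
python3 - <<'E'
from h import *
b=cv2.imread("pics/w10.png");o=dict(np.load("w10.npz"));R=Ro.from_rotvec(o["tcp_rot"]).as_matrix();h=cv2.cvtColor(b,cv2.COLOR_BGR2HSV)
cs,_=cv2.findContours(((h[...,1]>90)&(h[...,2]>50)).astype(np.uint8),0,1)
for c in cs:
    if cv2.contourArea(c)>300: r=rect(c,"wrist",.024,o);print(cv2.boundingRect(c),r,(np.r_[r[:2],24]-o["ee_pos"]*1000)@R)
E
```

```text
26.925 [0.4422 0.0055 0.1141] 0.08537412068616959 [-0.1067  1.0378 -0.2644] yhead 39.806473842784264 tiltz [-0.0019  0.0005 -1.    ]
(166, 304, 60, 50) [ 477.0026 -145.0839   66.6372   31.433    81.8077] [-138.0665  -69.5438   90.0126]
(0, 217, 57, 91) [ 322.5693 -186.7656  100.8299   48.8409  113.5319] [ -71.2195 -214.8655   90.2802]
(229, 163, 65, 67) [443.116    6.0493  58.5517  54.4152 111.0398] [-0.2703  1.1791 90.1464]
```

Request:
{"op": "servo_tool", "data": {"motion": [{"slide": [0,0.03,0.9],"twist": [0,0,0],"fingers": 1},{"slide": [0,0,1],"twist": [0,0,0],"fingers": 1},{"slide": [0,0,1],"twist": [0,0,0],"fingers": 1},{"slide": [0,0,1],"twist": [0,0,0],"fingers": 1},{"slide": [0,0,0.5],"twist": [0,0,0],"fingers": 1},{"slide": [0,0,0],"twist": [0,0,0],"fingers": 0},{"slide": [0,0,0],"twist": [0,0,0],"fingers": 0},{"slide": [0,0,0],"twist": [0,0,0],"fingers": 0},{"slide": [0,0,0],"twist": [0,0,0],"fingers": 0},{"slide": [0,0,0],"twist": [0,0,0],"fingers": 0}]}}

```text
t: 28.22
ee_pos: [0.4441, 0.0043, 0.0062]
tcp_rot: [1.335, 2.842, -0.0]
ft_force: [-2.5, -1.3, 6.7]
width: 0.0543
grasp_force: 62.2
```

Request:
{"op": "servo_tool", "data": {"motion": [{"slide": [0,0,-0.5],"twist": [0,0,0],"fingers": 0},{"slide": [0,0,-1],"twist": [0,0,0],"fingers": 0},{"slide": [0,0,-1],"twist": [0,0,0],"fingers": 0},{"slide": [0,0,-0.7],"twist": [0,0,0],"fingers": 0},{"slide": [-0.994,-0.713,0],"twist": [0,0,0],"fingers": 0},{"slide": [-0.994,-0.713,0],"twist": [0,0,0],"fingers": 0},{"slide": [-0.994,-0.713,0],"twist": [0,0,0],"fingers": 0},{"slide": [-0.994,-0.713,0],"twist": [0,0,0],"fingers": 0},{"slide": [-0.994,-0.713,0],"twist": [0,0,0],"fingers": 0},{"slide": [-0.994,-0.713,0],"twist": [0,0,0],"fingers": 0},{"slide": [-0.994,-0.713,0],"twist": [0,0,0],"fingers": 0},{"slide": [-0.994,-0.713,0],"twist": [0,0,0],"fingers": 0},{"slide": [-0.994,-0.713,0],"twist": [0,0,0],"fingers": 0},{"slide": [-0.994,-0.713,0],"twist": [0,0,0],"fingers": 0},{"slide": [-0.994,-0.713,0],"twist": [0,0,0],"fingers": 0},{"slide": [-0.994,-0.713,0],"twist": [0,0,0],"fingers": 0},{"slide": [0,0,0],"twist": [0,0,0],"fingers": 0}]}}

```text
t: 30.35
ee_pos: [0.4696, -0.3635, 0.0859]
tcp_rot: [1.338, 2.841, -0.001]
ft_force: [-0.3, -0.1, 0.1]
width: 0.054
grasp_force: 63.2
```

```bash
python3 look.py w11
```

```text
30.35 [ 0.4696 -0.3635  0.0859] 0.05400422389462352 [-0.2934 -0.0915  0.1222] yhead 39.56291709985808 tiltz [ 0.001  -0.0011 -1.    ]
```

View pics/w11.png

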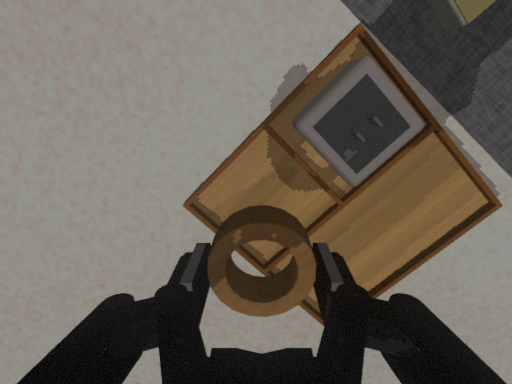

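The large charger lies flat in its bay at (360,122). The tape is held at (262,262). The tape bay runs from the outer corner (184,205) to the divider junction (343,201).

Run:
```python
from h import *
o=dict(np.load("w11.npz"));R=Ro.from_rotvec(o["tcp_rot"]).as_matrix()
p=cast("wrist",[(184,205),(343,201),(266,127),(271,270)],.012,o)*1000;print(p)
print((p-o["ee_pos"]*1000)@R, p.mean(0))
```

```text
[[ 423.2867 -402.2577   12.    ]
 [ 517.6827 -319.8841   12.    ]
 [ 434.4411 -314.6085   12.    ]
 [ 514.8746 -404.2206   12.    ]]
[[ -0.2385 -60.3839  73.9058]
 [  3.1423  64.8542  73.9086]
 [ 60.228    4.0414  73.8179]
 [-60.0863   8.9734  74.0012]] [ 472.5713 -360.2427   12.    ]
```

Request:
{"op": "servo_tool", "data": {"motion": [{"slide": [0.04,0.12,0.9],"twist": [0,0,0],"fingers": 0},{"slide": [0,0,1],"twist": [0,0,0],"fingers": 0},{"slide": [0,0,0.7],"twist": [0,0,0],"fingers": 0},{"slide": [0,0,0.35],"twist": [0,0,0],"fingers": 0},{"slide": [0,0,0],"twist": [0,0,0],"fingers": 0}]}}

```text
t: 31.02
ee_pos: [0.4711, -0.3582, 0.0115]
tcp_rot: [-1.335, -2.843, -0.0]
ft_force: [-0.1, 0.6, -0.0]
width: 0.054
grasp_force: 63.3
```

Request:
{"op": "servo_tool", "data": {"motion": [{"slide": [0,0,0],"twist": [0,0,0],"fingers": 0.75},{"slide": [0,0,0],"twist": [0,0,0],"fingers": 0.75},{"slide": [0,0,0],"twist": [0,0,0],"fingers": 0.75},{"slide": [0,0,-0.5],"twist": [0,0,0],"fingers": 0.75},{"slide": [0,0,-1],"twist": [0,0,0],"fingers": 0.75},{"slide": [0,0,-1],"twist": [0,0,0],"fingers": 1},{"slide": [0,0,-1],"twist": [0,0,0],"fingers": 1},{"slide": [0,0,-1],"twist": [0,0,0],"fingers": 1},{"slide": [0,0,-1],"twist": [0,0,0],"fingers": 1},{"slide": [0,0,0],"twist": [0,0,0],"fingers": 1}]}}

```text
t: 32.28
ee_pos: [0.4718, -0.3596, 0.1515]
tcp_rot: [1.334, 2.84, -0.002]
ft_force: [-0.0, 0.4, -0.7]
width: 0.0851
grasp_force: 0.0
```

```bash
python3 look.py w12
python3 - <<'E'
from h import *
# tape in bay, then the mouse from the earlier w4 close view: wheel and gap at their heights
b=cv2.imread("pics/w12.png");o=dict(np.load("w12.npz"));h=cv2.cvtColor(b,cv2.COLOR_BGR2HSV)
g=cv2.medianBlur(cv2.cvtColor(b,cv2.COLOR_BGR2GRAY),5)
C=cv2.HoughCircles(g,3,1.5,40,param1=80,param2=.75,minRadius=20,maxRadius=50);
if C is not None:
  for c in C[0][:4]: print(c,cast("wrist",c[:2],.028,o)*1000)
b=cv2.imread("pics/w4.png");o=dict(np.load("w4.npz"))
print("wheel",cast("wrist",[(93,253)],.03,o)*1000,"gap",cast("wrist",[(66,212)],.038,o)*1000)
cr=b[130:275,0:150];g=cv2.createCLAHE(3,(4,4)).apply(cv2.cvtColor(cr,cv2.COLOR_BGR2GRAY))
cv2.imwrite("pics/mouse2.png",cv2.resize(g,None,fx=4,fy=4,interpolation=cv2.INTER_CUBIC))
E
```

```text
32.275 [ 0.4718 -0.3596  0.1515] 0.08505642344101294 [-0.0085  0.4036 -0.668 ] yhead 39.6704021776394 tiltz [ 0.0031 -0.0031 -1.    ]
[332.25 114.75  47.45] [[ 478.9284 -269.7152   28.    ]]
[260.25 174.75  49.1 ] [[ 465.1464 -351.9077   28.    ]]
[378.75 176.25  49.1 ] [[ 551.7122 -282.0225   28.    ]]
[315.75 224.25  49.1 ] [[ 540.233  -356.0193   28.    ]]
wheel [[ 630.3465 -135.6787   30.    ]] gap [[ 589.6799 -136.6577   38.    ]]
```

View pics/mouse2.png

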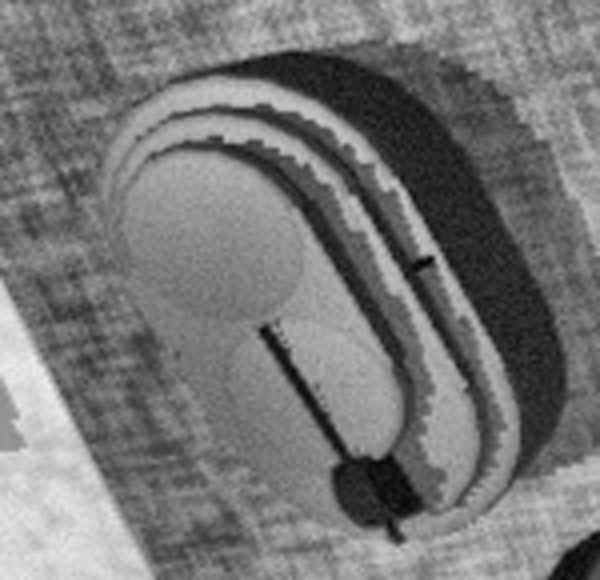

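The close view of the mouse shows the wheel at (370,490) in the crop and the body outline along the light ledge. I cast that ledge at z = 24 mm.

Run:
```python
from h import *
o=dict(np.load("w4.npz"));f=lambda p,z:cast("wrist",np.array(p)/4.+[0,130],z,o)*1000
P=f([(103,190),(140,120),(185,85),(230,75),(280,85),(320,105),(400,195),(460,290),(515,400),(518,450),(500,495),(470,520),(420,533),(150,330),(260,490)],.024)[:,:2].astype(np.float32)
print(P);(c,s,a)=cv2.minAreaRect(P);print(c,s,a)
L=f([(400,195),(500,360)],.024)[:,:2];d=L[1]-L[0];print("edge ang",np.degrees(np.arctan2(d[1],d[0])))
d/=np.linalg.norm(d);n=np.array([-d[1],d[0]]);print("along",(P@d).min(),(P@d).max(),"across",(P@n).min(),(P@n).max())
G=f([(262,328),(345,455)],.033)[:,:2];g=G[1]-G[0];print("gap ang",np.degrees(np.arctan2(g[1],g[0])),"gap across",G@n)
for w in((P@n).max()-31,):
    m=((P@d).min()+(P@d).max())/2; print("centre",m*d+w*n)
B=f([(560,330),(450,150)],0)[:,:2]; print("bottom across",B@n)
```

```text
[[ 560.8897 -166.6758]
 [ 549.3397 -153.748 ]
 [ 544.6382 -142.6143]
 [ 544.4026 -133.5928]
 [ 547.8705 -125.1838]
 [ 552.8123 -119.2934]
 [ 572.2543 -110.8715]
 [ 593.0355 -106.2485]
 [ 618.0921 -103.4699]
 [ 629.2231 -106.6449]
 [ 638.7499 -113.8866]
 [ 643.3868 -122.1862]
 [ 644.488  -133.7848]
 [ 589.8914 -170.326 ]
 [ 628.3821 -163.2311]]
(594.978271484375, -137.639404296875) (100.81558990478516, 62.445899963378906) 10.443951606750488
edge ang 11.34206813111497
along 505.95435793992425 606.7918886416186 across -283.6247057517828 -220.8035198353954
gap ang 10.469055222672228 gap across [-254.4519 -254.9004]
centre [ 595.0287 -137.4662]
bottom across [-220.4822 -221.5   ]
```

Request:
{"op": "servo_tool", "data": {"motion": [{"slide": [0,0,0],"twist": [0,0,-1],"fingers": 1},{"slide": [0,0,0],"twist": [0,0,-1],"fingers": 1},{"slide": [0,0,0],"twist": [0,0,-1],"fingers": 1},{"slide": [0,0,0],"twist": [0,0,-1],"fingers": 1},{"slide": [0,0,0],"twist": [0,0,-1],"fingers": 1},{"slide": [0,0,0],"twist": [0,0,-1],"fingers": 1},{"slide": [0,0,0],"twist": [0,0,-1],"fingers": 1},{"slide": [0,0,0],"twist": [0,0,-1],"fingers": 1},{"slide": [0,0,0],"twist": [0,0,-1],"fingers": 1},{"slide": [0,0,0],"twist": [0,0,-1],"fingers": 1},{"slide": [0,0,0],"twist": [0,0,-1],"fingers": 1},{"slide": [0,0,0],"twist": [0,0,-1],"fingers": 1},{"slide": [0,0,0],"twist": [0,0,-0.2],"fingers": 1}]}}

```text
t: 33.95
ee_pos: [0.4708, -0.3585, 0.148]
tcp_rot: [0.292, -3.127, -0.002]
ft_force: [0.4, -0.2, 0.5]
width: 0.0855
grasp_force: 0.0
```

Request:
{"op": "servo_tool", "data": {"motion": [{"slide": [-0.81,0.977,0],"twist": [0,0,0],"fingers": 1},{"slide": [-0.81,0.977,0],"twist": [0,0,0],"fingers": 1},{"slide": [-0.81,0.977,0],"twist": [0,0,0],"fingers": 1},{"slide": [-0.81,0.977,0],"twist": [0,0,0],"fingers": 1},{"slide": [-0.81,0.977,0],"twist": [0,0,0],"fingers": 1},{"slide": [-0.81,0.977,0],"twist": [0,0,0],"fingers": 1},{"slide": [-0.81,0.977,0],"twist": [0,0,0],"fingers": 1},{"slide": [-0.81,0.977,0],"twist": [0,0,0],"fingers": 1},{"slide": [0,0,0],"twist": [0,0,0],"fingers": 1}]}}

```text
t: 35.08
ee_pos: [0.5946, -0.135, 0.1482]
tcp_rot: [0.294, -3.127, -0.001]
ft_force: [0.6, -0.6, -0.6]
width: 0.085
grasp_force: 0.0
```

```bash
python3 look.py w13
python3 - <<'E'
from h import *
print("mug",cast("top",[(343,112)],.09),"plant",cast("top",[(184,122)],.09))
E
```

```text
35.075 [ 0.5946 -0.135   0.1482] 0.08504856962530341 [ 0.6409 -0.6277 -0.6438] yhead 100.74250646070773 tiltz [-0.0008  0.0006 -1.    ]
mug [[ 0.7476 -0.2446  0.09  ]] plant [[0.738  0.2036 0.09  ]]
```

Request:
{"op": "servo_tool", "data": {"motion": [{"slide": [0,-0.09,0.9],"twist": [0,0,0],"fingers": 1},{"slide": [0,0,1],"twist": [0,0,0],"fingers": 1},{"slide": [0,0,1],"twist": [0,0,0],"fingers": 1},{"slide": [0,0,1],"twist": [0,0,0],"fingers": 1},{"slide": [0,0,1],"twist": [0,0,0],"fingers": 1},{"slide": [0,0,0.75],"twist": [0,0,0],"fingers": 1},{"slide": [0,0,0],"twist": [0,0,0],"fingers": 1}]}}

```text
t: 36.0
ee_pos: [0.5931, -0.1396, 0.0061]
tcp_rot: [0.289, -3.125, -0.002]
ft_force: [0.6, -0.4, 0.0]
width: 0.0855
grasp_force: 0.0
```

Request:
{"op": "servo_tool", "data": {"motion": [{"slide": [0,0,0],"twist": [0,0,0],"fingers": 0},{"slide": [0,0,0],"twist": [0,0,0],"fingers": 0},{"slide": [0,0,0],"twist": [0,0,0],"fingers": 0},{"slide": [0,0,0],"twist": [0,0,0],"fingers": 0},{"slide": [0,0,-0.4],"twist": [0,0,0],"fingers": 0},{"slide": [0,0,-1],"twist": [0,0,0],"fingers": 0},{"slide": [0,0,-1],"twist": [0,0,0],"fingers": 0},{"slide": [0,0,-0.6],"twist": [0,0,0],"fingers": 0}]}}

```text
t: 37.0
ee_pos: [0.595, -0.1391, 0.0844]
tcp_rot: [-0.292, 3.126, -0.001]
ft_force: [1.0, -0.2, -0.5]
width: 0.0606
grasp_force: 65.1
```

Request:
{"op": "servo_tool", "data": {"motion": [{"slide": [0.341,-0.948,0],"twist": [0,0,0],"fingers": 0},{"slide": [0.341,-0.948,0],"twist": [0,0,0],"fingers": 0},{"slide": [0.341,-0.948,0],"twist": [0,0,0],"fingers": 0},{"slide": [0.341,-0.948,0],"twist": [0,0,0],"fingers": 0},{"slide": [0.341,-0.948,0],"twist": [0,0,0],"fingers": 0},{"slide": [0.341,-0.948,0],"twist": [0,0,0],"fingers": 0},{"slide": [0.341,-0.948,0],"twist": [0,0,0],"fingers": 0},{"slide": [0.341,-0.948,0],"twist": [0,0,0],"fingers": 0}]}}

```text
t: 38.0
ee_pos: [0.5623, -0.3396, 0.0825]
tcp_rot: [-0.292, 3.128, 0.0]
ft_force: [-0.2, 0.2, -0.4]
width: 0.0605
grasp_force: 65.1
```

Request:
{"op": "servo_tool", "data": {"motion": [{"slide": [0,0,0],"twist": [0,0,-1],"fingers": 0},{"slide": [0,0,0],"twist": [0,0,-1],"fingers": 0},{"slide": [0,0,0],"twist": [0,0,-1],"fingers": 0},{"slide": [0,0,0],"twist": [0,0,-1],"fingers": 0},{"slide": [0,0,0],"twist": [0,0,-1],"fingers": 0},{"slide": [0,0,0],"twist": [0,0,-1],"fingers": 0},{"slide": [0,0,0],"twist": [0,0,-1],"fingers": 0},{"slide": [0,0,0],"twist": [0,0,-1],"fingers": 0},{"slide": [0,0,0],"twist": [0,0,-1],"fingers": 0},{"slide": [0,0,0],"twist": [0,0,-1],"fingers": 0},{"slide": [0,0,0],"twist": [0,0,-1],"fingers": 0},{"slide": [0,0,0],"twist": [0,0,-1],"fingers": 0},{"slide": [0,0,0],"twist": [0,0,-1],"fingers": 0},{"slide": [0,0,0],"twist": [0,0,-1],"fingers": 0},{"slide": [0,0,0],"twist": [0,0,-0.8],"fingers": 0},{"slide": [0,0,0],"twist": [0,0,0],"fingers": 0}]}}

```text
t: 40.0
ee_pos: [0.5625, -0.3387, 0.0825]
tcp_rot: [2.115, -2.323, -0.0]
ft_force: [-0.5, 0.4, -0.8]
width: 0.0603
grasp_force: 65.1
```

```bash
python3 look.py w14
```

```text
40.0 [ 0.5625 -0.3387  0.0825] 0.06025799659763186 [-0.5404  0.4044 -0.8245] yhead 174.6284997137436 tiltz [-0.  0. -1.]
```

Request:
{"op": "servo_tool", "data": {"motion": [{"slide": [0,0,0.9],"twist": [0,0,0],"fingers": 0},{"slide": [0,0,0.9],"twist": [0,0,0],"fingers": 0},{"slide": [0,0,0.6],"twist": [0,0,0],"fingers": 0},{"slide": [0,0,0.35],"twist": [0,0,0],"fingers": 0},{"slide": [0,0,0],"twist": [0,0,0],"fingers": 0}]}}

```text
t: 40.67
ee_pos: [0.5628, -0.3382, 0.0139]
tcp_rot: [-2.115, 2.323, -0.001]
ft_force: [0.3, 0.6, -0.3]
width: 0.0604
grasp_force: 65.1
```

Request:
{"op": "servo_tool", "data": {"motion": [{"slide": [0,0,0],"twist": [0,0,0],"fingers": 0.84},{"slide": [0,0,0],"twist": [0,0,0],"fingers": 0.84},{"slide": [0,0,-0.3],"twist": [0,0,0],"fingers": 0.84},{"slide": [0,0,-1],"twist": [0,0,0],"fingers": 0.84},{"slide": [0,0,-1],"twist": [0,0,0],"fingers": 0.9},{"slide": [0,0,-1],"twist": [0,0,0],"fingers": 1},{"slide": [0,0,-1],"twist": [0,0,0],"fingers": 1},{"slide": [0,0,-1],"twist": [0,0,0],"fingers": 1},{"slide": [0,0,-1],"twist": [0,0,0],"fingers": 1},{"slide": [0,0,-1],"twist": [0,0,0],"fingers": 1},{"slide": [0,0,0],"twist": [0,0,0],"fingers": 1}]}}

```text
t: 42.05
ee_pos: [0.5633, -0.3385, 0.199]
tcp_rot: [-2.115, 2.322, -0.007]
ft_force: [-0.0, 0.1, 0.5]
width: 0.0851
grasp_force: 0.0
```

```bash
python3 look.py w15
python3 - <<'E'
from h import *
w=cv2.imread("pics/w15.png");s=cv2.cvtColor(ctrl.grab_frame("scene"),cv2.COLOR_RGB2BGR)
cv2.imwrite("pics/s1.png",s)
a=cv2.resize(w,(400,300));b=cv2.resize(s,(400,300))
c=cv2.resize(s[95:185,100:220],(400,300),interpolation=cv2.INTER_CUBIC);d=cv2.resize(s[260:372,295:444],(400,300),interpolation=cv2.INTER_CUBIC)
cv2.imwrite("pics/fin.png",np.vstack([np.hstack([a,b]),np.hstack([c,d])]))
E
```

```text
42.05 [ 0.5633 -0.3385  0.199 ] 0.08514446060201471 [-0.0258  0.1352  0.5099] yhead 174.67057807366996 tiltz [ 0.0034 -0.0027 -1.    ]
```

View pics/fin.png

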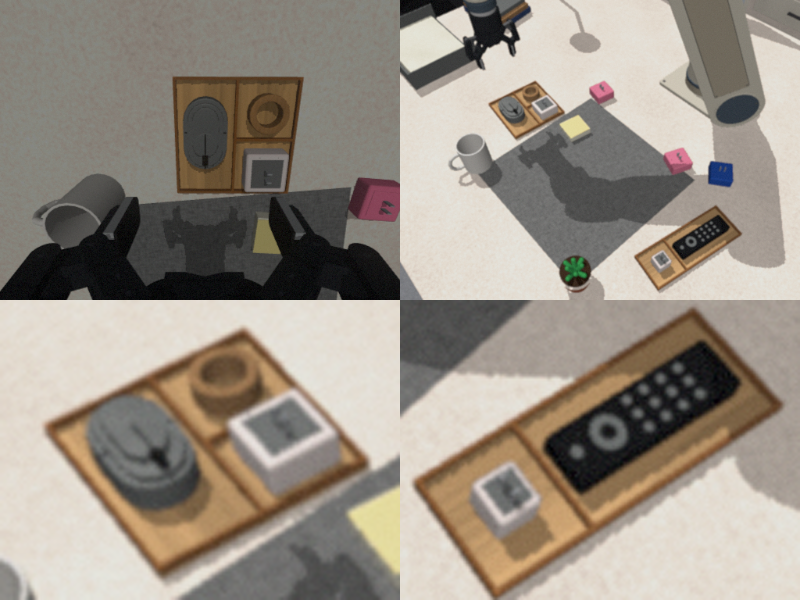

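Both trays are complete in the final picture: mouse (205,135), tape (268,113) and large charger (265,170) in the square tray, small charger (505,495) and remote (640,420) in the long one. All five lie flat, and the notes, mug and plant look to be where they started.

```bash
python3 -c "
from workcell import ctrl
print(ctrl.hand_in())"
```

```text
the job is handed in; nothing more can be done
None
```

I completed both kits and handed the job in at about 42 s of robot time. The final picture shows all five things flat in their bays and the notes, mug and plant looking unmoved; the hand-in returned no verdict.

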